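Load the dye bottle carrier by feel, under its handle

TASK

Put the two squeeze bottles from the table away in the carrier: one in each of the two empty cells of the row nearest you, upright and right down on the floor. The carrying handle overhangs the cells, so they have to go in below it from the front, and the cell frame does not sit centred in the carrier, so feel for the cells; lower the bottles in, do not drop them. Leave the tape roll and the stamp block where they are, and do not knock a bottle over.

Things in the scene. Friction and masses are not known exactly. Their poses are not given: they have to be found in the camera images.
- carrier: open wooden bottle carrier, fixed to the table, 167 x 236 mm outside (x, y); origin at the centre of its underside, x across it (away from the robot at yaw 0), y along it, z up. Floor 10 mm thick, walls 9 and 12 mm, rim 54 mm above the table. A 2 x 3 cell frame stands inside (see cells_mid); screw-lid jars, wedged fast, at most 81 mm above the table, fill the far row and the middle near cell.
- cells_mid (a point): centre of the carrier's floor. The cell frame round it: 5 mm boards, 131 x 194 mm outside, 62 mm high, so 18 mm proud of the rim all round; fixed, parallel to the carrier, but up to 9 mm off this point in x and in y: not reported, feel or see it. Cells 58 x 58 mm, 63 mm pitch: centres x = -31.5 or 31.5, y = -63, 0 or 63 mm from the frame's own centre.
- cell_left (a point): where the centre of the empty near left cell's floor (y > 0) would be if the frame were centred; the true cell is up to 9 mm off in x and in y, the same for all cells.
- cell_right (a point): the same for the empty near right cell (y < 0).
- handle (a point): middle of the carrying handle's wooden grip: 26 mm thick, 190 mm long along the carrier's y, its axis 225 mm above the table over the carrier's middle; it overhangs part of each near cell. Its two steel uprights, 10 mm thick, stand at y = -127 and 127 mm. Fixed.
- bottle_tall: the taller of the two, grey-white: upright squeeze bottle, 160 mm tall; origin at the centre of its underside, z up through the nozzle. Round body 53 mm in diameter up to 91 mm, then a collar 48 mm in diameter (the place to grip when it goes into a cell) from 93 to 117 mm, then a cone, then a nozzle 14 mm thick. Stands loose on the table at the start.
- bottle_short: the shorter of the two, dark blue: upright squeeze bottle, 141 mm tall; origin at the centre of its underside, z up through the nozzle. Round body 53 mm in diameter up to 73 mm, then a collar 48 mm in diameter (the place to grip when it goes into a cell) from 74 to 98 mm, then a cone, then a nozzle 14 mm thick. Stands loose on the table at the start.
- tape: roll of masking tape lying flat, 104 mm across, 25 mm high; origin at the centre of its underside. Bystander.
- stamp: wooden printing stamp block, 55 x 65 x 27 mm; origin at the centre of its underside. Bystander.

How it is judged:
By the outcome, as a careful person would: the job done as asked, in the order asked, and still so for the second after the job is handed in, with the robot touching nothing.
It also fails if it takes over 72 s, if anything falls off the work surface, if the arm or the gripper's body presses on something with over 40 N, if the wrist force passes 120 N, or if a joint passes its speed limit or range.

ROBOT

A 6-joint arm with a two-finger parallel gripper is mounted at the origin on the work surface; the furniture and walls round the work are solid. World frame = base frame: x ahead of the robot, y to its left, z up, the work surface at z = 0. Lengths are in m, angles in rad, forces in N, time in s.
With the tool pointing down it reaches from about 0.35 to 0.975 m from the base axis. Payload 4.9 kg.
Tool frame: the origin (TCP) lies midway between the tips of the shut fingers; the grasp point (between the pads) lies 19 mm behind it; z points along the fingers, y is the line along which they close (so a half turn about z gives the same grasp; the last joint's range is limited). The gripper opens to 85 mm and grips with 20 to 120 N. Pads are 22 mm wide; open, the fingers measure 114 mm over their backs; the gripper's body (76 mm by 85 mm) begins 54 mm behind the grasp point. The pads swing forward as they close: fully open they stand 13 mm farther back than shut.
Start: joints at [-1.338, 0.053, 1.613, -0, 1.476, -0.119], TCP at [0.215, -0.587, 0.231] pointing down, gripper open.
Joint ranges: [-3.01, 3.01], [-1.01, 2.22], [0.06, 2.58], [-1.02, 4.17], [0.09, 2.62], [-3.14, 3.14]. Speed limits (rad/s): [2.57, 2.57, 3.14, 3.14, 3.14, 3.14].

INTERFACE

Orientations are given as a unit quaternion [x, y, z, w].
In Python, from cell import monitor, cams, ctrl gives the robot as it stands.
- The arm moves only by the tool send_rows, never from a script. Its arguments are lists of equal length, an entry for each row: "gripper": the closure, from 0 (fully open) to 1 (shut); "offset": the shift along the world's x, y, z in m, a list of three; "angular": the turn, a rotation vector about the world's x, y, z in rad, a list of three. In form: {"gripper": [gripper, ...], "offset": [[tx, ty, tz], ...], "angular": [[ax, ay, az], ...]}. A call has 1 to 8 rows; each row shifts and turns the commanded pose from where the row before left it; what a row does not reach is not made up. A row lasts 1/8 s, in which the tool goes at most 62.5 mm and 10.7 degrees, less where a joint would pass 70% of its speed; a pose out of reach is approached as far as the arm can. A call with a gripper value outside its range is refused whole. The fingers move at their own pace and stop on an object; the grip force is fixed at half the most. Time passes only in rows, so rows that do not move let the fingers close. It gives the time, the measured TCP pose, the force, the opening and the grip force at its end, in the units of the state.
- monitor.sense(): the state, without advancing time (a new reading comes with each control period).
- cams.capture(name): name is "side" or "top" or "wrist"; returns the picture (480x640x3 uint8, red, green, blue); there is no depth.
- cams.camera_model(name): a dict with "K" (3x3 intrinsics, pixels), "k1" (the pictures are not rectified: a ray, as slopes to the right and down, at radius r is drawn at 1 + k1 r^2 times it, then the intrinsics apply), "R" (3x3) and "t" (3): a world point X has camera coordinates R X + t. Camera axes: x right, y down, z forward; pixel columns grow to the right and rows downward; lengths in m; the calibration is good to about 2 mm. A picture is of the moment at which its call begins: read the wrist's pose just before it. camera_model takes no time and is no camera call; for the wrist camera it gives the pose at the moment of the call.
- ctrl.hand_in(): hands the job in; it is judged then, once.
The state is a dict: "time": time; "joint_pos": joint angles; "qvel": joint speeds; "tau": joint torques, N m; "tool_pos": TCP position; "orientation": TCP orientation; "ft_force": force on the tool from outside, world axes, zero at the start; "moment": the same for the moment, N m; "gripper_width": finger opening in m; "grasp_force": force on a finger pad.
Only numpy, scipy, OpenCV 4.12 (cv2) and the standard library are available. Lean on these libraries where they do the work, as an engineer would, in place of code of your own. Each camera call takes 0.05 s, during which the arm holds its last target. There are 200 camera calls.

## Working session

There is one attempt and no reset: what is moved stays moved. The work goes in short steps, Python scripts to look and compute and a tool call to move; the robot and the scene stay as the last step left them, time stands still between calls to the robot, and variables do not carry over. Pictures are saved under pics/ and viewed, at most 10 in all, crops included, and the job is handed in when it is done.

Besides the shell and the picture viewer there is one more tool, called after ">>>" as name(argument=value, ...) on one line, values as JSON. send_rows: Moves the arm, as the interface text tells. Its arguments: {"type":"object","properties":{"gripper":{"type":"array","items":{"type":"number"}},"offset":{"type":"array","items":{"type":"array","items":{"type":"number"}}},"angular":{"type":"array","items":{"type":"array","items":{"type":"number"}}}},"required":["gripper","offset","angular"]}

```bash
mkdir -p pics
python3 - <<'E'
from cell import monitor,cams,ctrl
import cv2,numpy as np
s=monitor.sense();print(s)
a=cams.capture("side");b=cams.capture("top")
cv2.imwrite("pics/side0.png",a[...,::-1]);cv2.imwrite("pics/top0.png",b[...,::-1])
for n in("side","top","wrist"):
  m=cams.camera_model(n);print(n,np.round(m["K"],1).tolist(),m["k1"],np.round(m["R"],4).tolist(),np.round(m["t"],4))
E
```

```text
{'time': 0.0, 'joint_pos': array([-1.33803117e+00,  5.33271119e-02,  1.61430085e+00, -1.78016800e-06,
        1.47600672e+00, -1.19017657e-01]), 'qvel': array([ 0.0012912 ,  0.00048464,  0.00058583, -0.0013731 , -0.00182355,
        0.0004602 ]), 'tau': array([-1.57635473e-03, -3.93679476e+01, -3.70178211e+01, -1.28138686e-04,
        7.16124487e-03,  1.01206825e-05]), 'tool_pos': array([ 0.21520123, -0.58611365,  0.23007737]), 'orientation': array([ 9.84570419e-01,  1.74985852e-01, -5.89222926e-05, -1.01931505e-03]), 'ft_force': array([0.36729006, 0.73604952, 0.53929102]), 'moment': array([ 0.03281018,  0.0260604 , -0.03272497]), 'grasp_force': 0.0, 'gripper_width': 0.08576946284979166}
side [[460.6, 0.0, 325.3], [0.0, 460.6, 238.0], [0.0, 0.0, 1.0]] -0.01599081730801052 [[-0.9436, -0.331, 0.0124], [-0.2231, 0.6073, -0.7625], [0.2449, -0.7222, -0.6469]] [0.4199 0.2411 0.8873]
top [[599.8, 0.0, 324.7], [0.0, 599.8, 233.9], [0.0, 0.0, 1.0]] -0.14738393045440593 [[0.0024, -1.0, 0.0027], [-0.9879, -0.0028, -0.1548], [0.1548, -0.0023, -0.9879]] [-0.0657  0.4915  1.3898]
wrist [[374.6, 0.0, 320.4], [0.0, 374.6, 239.8], [0.0, 0.0, 1.0]] -0.02611872089430244 [[0.344, -0.939, -0.0014], [-0.9072, -0.3327, 0.2574], [-0.2421, -0.0873, -0.9663]] [-0.6239 -0.0331  0.3771]
```

View pics/side0.png

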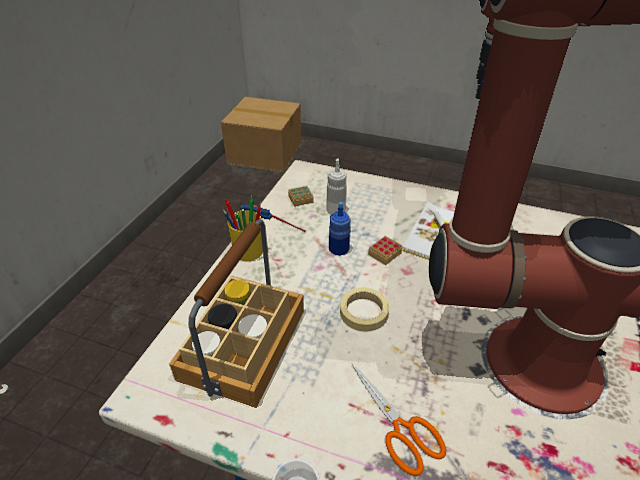

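View pics/top0.png

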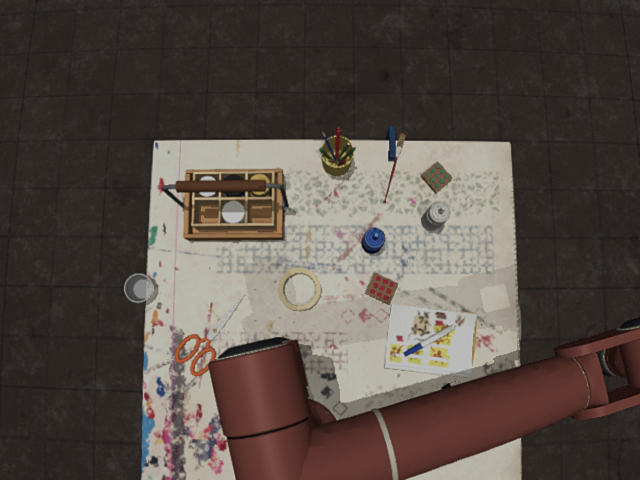

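The side view shows the carrier with empty near cells at (237,350) and (265,300), blue bottle at (340,230) and grey at (337,190). The top view shows the carrier at (235,205), blue at (374,240) and grey at (437,215). I'll zoom in for measurement.

```bash
cat > h.py <<'E'
from cell import monitor,cams,ctrl
import cv2,numpy as np
from scipy.optimize import least_squares
from scipy.spatial.transform import Rotation as Rot
def proj(m,X):
    c=np.atleast_2d(X)@np.array(m["R"]).T+m["t"]; s=c[:,:2]/c[:,2:]
    s=s*(1+m["k1"]*(s**2).sum(1,keepdims=True)); K=np.array(m["K"])
    return s*[K[0,0],K[1,1]]+K[:2,2]
def tri(obs,x0=(.6,0,.05)):  # obs: list of (model,uv)
    r=least_squares(lambda X:np.concatenate([proj(m,X)[0]-uv for m,uv in obs]),x0); return r.x,np.abs(r.fun).max()
def atz(m,uv,z): 
    r=least_squares(lambda p:proj(m,[p[0],p[1],z])[0]-uv,(.6,0)); return r.x
def crop(img,x0,y0,x1,y1,k): return cv2.resize(img[y0:y1,x0:x1],None,fx=k,fy=k,interpolation=cv2.INTER_CUBIC)
E
python3 - <<'E'
from h import *
t=cv2.imread("pics/top0.png");s=cv2.imread("pics/side0.png")
o=np.zeros((580,600,3),np.uint8)
o[:380]=crop(t,150,155,300,250,4); o[380:580,:400]=crop(t,355,198,455,248,4)
cv2.imwrite("pics/topc.png",o)
o=np.zeros((590,780,3),np.uint8)
o[:585,:450]=crop(s,160,215,310,410,3); o[:550,460:710]=crop(s,315,152,365,262,5)
cv2.imwrite("pics/sidec.png",o)
E
```

```text
(no output)
```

View pics/topc.png

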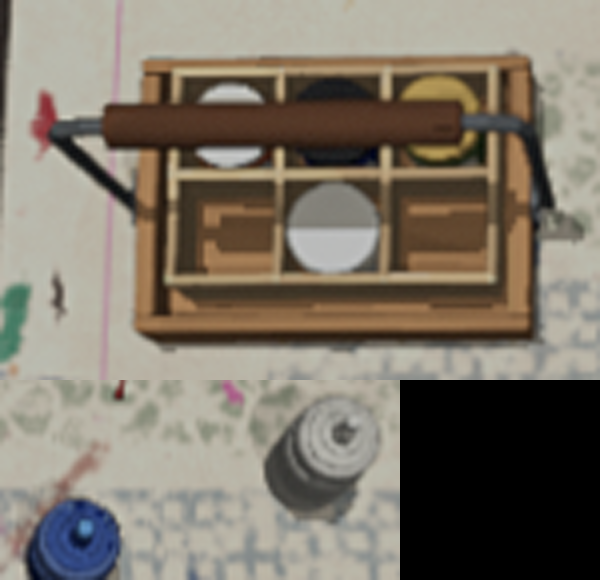

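View pics/sidec.png

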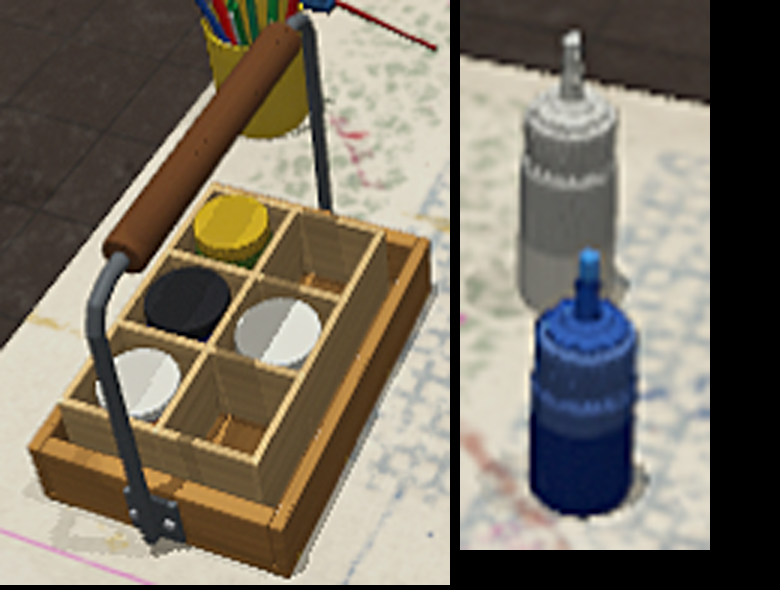

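Run:
```python
from h import *
T=cams.camera_model("top");S=cams.camera_model("side")
def ct(p): return np.array([150+(p[0]+.5)/4-.5,155+(p[1]+.5)/4-.5])
def cb(p): return np.array([355+(p[0]+.5)/4-.5,198+(p[1]-380+.5)/4-.5])
def sc(p): return np.array([160+(p[0]+.5)/3-.5,215+(p[1]+.5)/3-.5])
def sb(p): return np.array([315+(p[0]-460+.5)/5-.5,152+(p[1]+.5)/5-.5])
F=dict(NL=[(166,283),(258,465)],NR=[(497,281),(385,235)],FR=[(497,68),(213,190)],FL=[(172,68),(65,403)])
for k,(a,b) in F.items():
  print(k,*[np.round(v,4) for v in tri([(T,ct(a)),(S,sc(b))])],atz(T,ct(a),.072).round(4),atz(S,sc(b),.072).round(4))
C=dict(NL=[(137,333),(275,528)],NR=[(531,333),(432,245)])
for k,(a,b) in C.items(): print("rim",k,*[np.round(v,4) for v in tri([(T,ct(a)),(S,sc(b))])],atz(T,ct(a),.054).round(4),atz(S,sc(b),.054).round(4))
for p in [(530,58),(143,60)]: print("rimfar",atz(T,ct(p),.054).round(4))
for k,a,b,z in[("tall",(347,432),(572,32),.16),("short",(86,523),(589,252),.141)]:
  X,e=tri([(T,cb(a)),(S,sb(b))]);print(k,X.round(4),e.round(2),atz(T,cb(a),z).round(4),atz(S,sb(b),z).round(4))
for n,a in [("L",(105,125)),("R",(462,122))]: print("grip end",atz(T,ct(a),.225).round(4))
# frame fit: x,y,yaw using both cams, outer corners z .072
hx,hy=.0655,.097
L=dict(NL=(-hx,hy),NR=(-hx,-hy),FR=(hx,-hy),FL=(hx,hy))
def f(p,full=False):
  r=[]
  for k,(a,b) in F.items():
    c,s=np.cos(p[2]),np.sin(p[2]);x,y=L[k];X=[p[0]+c*x-s*y,p[1]+s*x+c*y,.072]
    r+=[proj(T,X)[0]-ct(a),proj(S,X)[0]-sc(b)]
  return np.concatenate(r)
r=least_squares(f,(.7,.3,0));print("frame",r.x.round(4),r.fun.round(1))
c,s=np.cos(r.x[2]),np.sin(r.x[2])
for n,y in(("L",.063),("R",-.063)): print(n,(r.x[:2]+[-.0315*c-s*y,-.0315*s+c*y]).round(4))
```

```text
NL [0.5038 0.2485 0.0724] 0.7362 [0.5057 0.2491] [0.503  0.2481]
NR [0.5074 0.0546 0.0659] 0.4042 [0.5073 0.0543] [0.5042 0.0597]
FR [0.6359 0.0567 0.0662] 0.3791 [0.6353 0.0565] [0.6317 0.0615]
FL [0.6317 0.2491 0.0721] 1.576 [0.6356 0.2508] [0.6294 0.2488]
rim NL [0.4816 0.2707 0.0526] 1.1629 [0.4786 0.2695] [0.4826 0.2716]
rim NR [0.4804 0.0358 0.0466] 0.0196 [0.4794 0.0353] [0.4778 0.0421]
rimfar [0.6462 0.0383]
rimfar [0.6454 0.2729]
tall [ 0.5259 -0.3192  0.1669] 1.05 [ 0.5252 -0.3209] [ 0.5321 -0.3305]
short [ 0.4751 -0.1779  0.1426] 0.76 [ 0.477  -0.1778] [ 0.4739 -0.18  ]
grip end [0.5641 0.2508]
grip end [0.5655 0.0613]
frame [0.569  0.1528 0.0106] [-0.1  1.3  0.   0.6 -0.4  1.2  0.7 -1.6 -0.  -0.1 -0.5 -2.   0.1  0.9
 -2.5  0.1]
L [0.5368 0.2155]
R [0.5381 0.0895]
```

The close-ups agree. The frame centre is about (0.569, 0.153) with yaw near 0, and the handle axis is at x≈0.564. The tall bottle is near (0.526, -0.321) and the short one near (0.476, -0.178). I'll tilt the tool to 30° below horizontal, facing +x.

>>> send_rows(gripper=[0, 0, 0, 0, 0, 0, 0, 0], offset=[[0.02, 0.03, 0.01], [0.02, 0.03, 0.01], [0.02, 0.03, 0], [0.02, 0.03, 0], [0.02, 0.03, 0], [0.02, 0.03, 0], [0.02, 0.03, 0], [0.02, 0.03, 0]], angular=[[0, 0, -0.176], [0, 0, -0.176], [0, -0.1745, 0], [0, -0.1745, 0], [0, -0.1745, 0], [0, -0.1745, 0], [0, -0.1745, 0], [0, -0.1745, 0]])

```text
time: 1.1
tool_pos: [0.3756, -0.346, 0.2515]
orientation: [0.865, -0.0, 0.502, 0.001]
ft_force: [0.8, 0.2, -1.2]
gripper_width: 0.0859
grasp_force: 0.0
```

Run:
```python
from h import *
import pickle
m=cams.camera_model("wrist");a=cams.capture("wrist");pickle.dump((m,a),open("w1.pkl","wb"));print(monitor.sense()["tool_pos"])
```

```text
[ 0.37531951 -0.34005757  0.24379024]
```

>>> send_rows(gripper=[0, 0, 0, 0, 0], offset=[[0.01, 0.01, -0.03], [0.01, 0.01, -0.03], [0.01, 0.005, -0.03], [0.01, 0, -0.03], [0, 0, 0]], angular=[[0, 0, 0], [0, 0, 0], [0, 0, 0], [0, 0, 0], [0, 0, 0]])

```text
time: 1.78
tool_pos: [0.4151, -0.3197, 0.1284]
orientation: [0.867, -0.001, 0.499, -0.003]
ft_force: [-0.4, 0.0, -0.1]
gripper_width: 0.0859
grasp_force: 0.0
```

Run:
```python
from h import *
import pickle
m=cams.camera_model("wrist");a=cams.capture("wrist");pickle.dump((m,a),open("w2.pkl","wb"));print(monitor.sense()["tool_pos"])
m1,b=pickle.load(open("w1.pkl","rb"))
cv2.imwrite("pics/w12.png",np.vstack([cv2.resize(x,(400,300)) for x in(b,a)])[...,::-1])
T=cams.camera_model("top")
for z,r,n in((.117,.024,"tall"),): print(proj(m1,[.526,-.321,.16]),proj(m,[.526,-.321,.16]))
```

```text
[ 0.41528229 -0.32095275  0.13044169]
[[291.23686763 222.27126896]] [[322.4381317  105.67945374]]
```

View pics/w12.png

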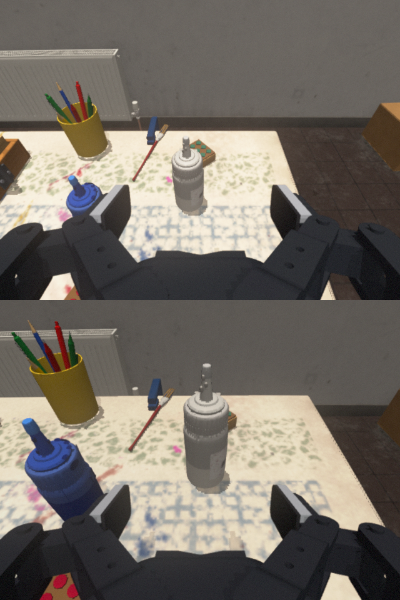

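Run:
```python
from h import *
import pickle
m1,b=pickle.load(open("w1.pkl","rb"));m2,a=pickle.load(open("w2.pkl","rb"))
T=cams.camera_model("top");S=cams.camera_model("side")
for n,u1,u2,ut,us,z in(("tall",(297.5,222.4),(331,104),(441.4,210.6),(337,158),.16),("short",(115,286),(46,194),(376.1,233.4),(340.4,202),.141)):
  print(n,tri([(m1,u1),(m2,u2)],(.5,-.3,.1)),tri([(m1,u1),(m2,u2),(T,ut)],(.5,-.3,.1)),tri([(m1,u1),(m2,u2),(T,ut),(S,us)],(.5,-.3,.1)))
  # base of the body bottom
print(proj(m2,[[.529,-.326,0],[.529,-.326,.117]]))
```

```text
tall (array([ 0.52409427, -0.32601216,  0.16178253]), np.float64(0.6864682462988299)) (array([ 0.52514317, -0.32578936,  0.16114454]), np.float64(2.2519228433587273)) (array([ 0.52671107, -0.32580499,  0.16036831]), np.float64(2.1678899017305753))
short (array([ 0.47165138, -0.18083437,  0.14067215]), np.float64(0.8468311854632873)) (array([ 0.4745927 , -0.17815082,  0.13815584]), np.float64(1.6219359257385122)) (array([ 0.47372305, -0.17901665,  0.13903343]), np.float64(1.57950687034554))
[[328.64775713 280.23154439]
 [330.29809469 166.80758339]]
```

>>> send_rows(gripper=[0, 0, 0, 0, 0, 0, 0, 0], offset=[[0, -0.004, -0.017], [0, 0, -0.016], [0.03, 0, 0], [0.03, 0, 0], [0.03, 0, 0], [0.025, 0, 0], [0.014, 0, 0], [0, 0, 0]], angular=[[0, 0, 0], [0, 0, 0], [0, 0, 0], [0, 0, 0], [0, 0, 0], [0, 0, 0], [0, 0, 0], [0, 0, 0]])

```text
time: 2.82
tool_pos: [0.545, -0.3263, 0.0997]
orientation: [0.866, 0.001, 0.5, 0.0]
ft_force: [0.1, -0.0, 0.2]
gripper_width: 0.0853
grasp_force: 0.0
```

>>> send_rows(gripper=[0.2, 0.4, 0.6, 1, 1, 1], offset=[[0, 0, 0], [0, 0, 0], [0, 0, 0], [0, 0, 0], [0, 0, 0], [0, 0, 0]], angular=[[0, 0, 0], [0, 0, 0], [0, 0, 0], [0, 0, 0], [0, 0, 0], [0, 0, 0]])

```text
time: 3.58
tool_pos: [0.5444, -0.3259, 0.0985]
orientation: [0.866, -0.0, 0.5, 0.0]
ft_force: [-1.6, -0.2, 1.9]
gripper_width: 0.0469
grasp_force: 61.5
```

>>> send_rows(gripper=[1, 1, 1, 1, 1, 1], offset=[[0, 0, 0.01], [0, 0, 0.03], [0, 0, 0.04], [0, 0, 0.045], [0, 0, 0.045], [0, 0, 0]], angular=[[0, 0, 0], [0, 0, 0], [0, 0, 0], [0, 0, 0], [0, 0, 0], [0, 0, 0]])

```text
time: 4.32
tool_pos: [0.5454, -0.327, 0.2747]
orientation: [0.865, 0.002, 0.502, 0.003]
ft_force: [-0.2, 0.4, -0.9]
gripper_width: 0.0465
grasp_force: 61.7
```

>>> send_rows(gripper=[1, 1, 1, 1, 1, 1, 1, 1], offset=[[-0.01, 0.03, 0], [-0.01, 0.055, 0], [-0.01, 0.06, 0], [-0.01, 0.06, 0], [-0.01, 0.06, 0], [-0.01, 0.06, 0], [-0.01, 0.06, 0], [0, 0.03, 0]], angular=[[0, 0, 0], [0, 0, 0], [0, 0, 0], [0, 0, 0], [0, 0, 0], [0, 0, 0], [0, 0, 0], [0, 0, 0]])

```text
time: 5.32
tool_pos: [0.5, 0.0688, 0.2608]
orientation: [0.871, -0.0, 0.491, -0.0]
ft_force: [0.3, 0.7, -1.2]
gripper_width: 0.0466
grasp_force: 62.4
```

>>> send_rows(gripper=[1, 1, 1, 1], offset=[[0, 0, -0.03], [0, 0, -0.03], [0, 0, -0.02], [0, 0, 0]], angular=[[0, 0, 0], [0, 0, 0], [0, 0, 0], [0, 0, 0]])

```text
time: 5.82
tool_pos: [0.5049, 0.0677, 0.1827]
orientation: [0.872, -0.001, 0.489, 0.001]
ft_force: [-0.1, 0.6, -1.8]
gripper_width: 0.0464
grasp_force: 62.4
```

Run:
```python
from h import *
a=cams.capture("top");b=cams.capture("side");w=cams.capture("wrist");s=monitor.sense();print(s["tool_pos"],s["ft_force"],s["time"])
cv2.imwrite("pics/top2.png",a[...,::-1]);cv2.imwrite("pics/side2.png",b[...,::-1])
o=np.zeros((600,800,3),np.uint8)
o[:520,:400]=crop(b,180,190,310,360,4)[:520,:400] if 0 else cv2.resize(b[190:360,180:310],(400,520),interpolation=cv2.INTER_CUBIC)
o[:260,400:800]=cv2.resize(a[160:260,170:325],(400,260),interpolation=cv2.INTER_CUBIC)
o[290:590,400:800]=cv2.resize(w,(400,300))
cv2.imwrite("pics/c2.png",o[...,::-1])
```

```text
[0.50520439 0.06745435 0.18430975] [-0.54287551  0.06560789 -0.37132407] 5.975
```

View pics/c2.png

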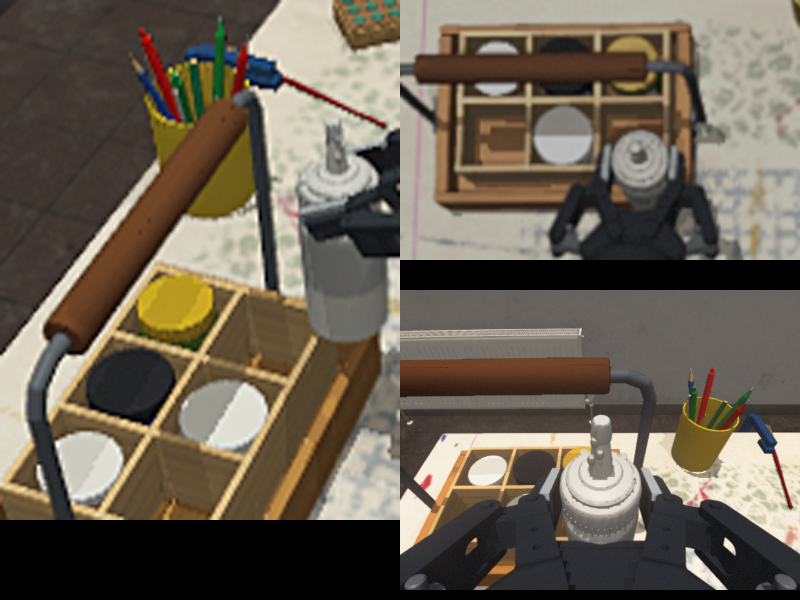

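The views show the bottle upright in the gripper, in front of the right cell and clear of the handle. I'll correct the small tilt and centre it in y.

>>> send_rows(gripper=[1, 1, 1, 1], offset=[[0, 0.011, 0], [0, 0.011, 0.002], [0.01, 0, 0], [0, 0, 0]], angular=[[0, -0.026, 0], [0, 0, 0], [0, 0, 0], [0, 0, 0]])

```text
time: 6.48
tool_pos: [0.5174, 0.0901, 0.1873]
orientation: [0.865, -0.002, 0.501, 0.001]
ft_force: [-0.3, -0.8, -1.9]
gripper_width: 0.0466
grasp_force: 62.4
```

Run:
```python
from h import *
a=cams.capture("top");b=cams.capture("side");s=monitor.sense();p=s["tool_pos"];print(p,s["orientation"].round(4),s["ft_force"].round(1))
T=cams.camera_model("top");S=cams.camera_model("side")
# predicted outlines: bottle axis at TCP-.018, bottom at TCP z-.0985
B=p-[.018,0,.0985];print("bottle",B)
def ring(z,r): t=np.linspace(0,2*np.pi,60); return np.c_[B[0]+r*np.cos(t),B[1]+r*np.sin(t),np.full(60,B[2]+z)]
o=[]
for n,m,im,(x0,y0,x1,y1) in(("s",S,b,(215,190,345,370)),("t",T,a,(200,165,300,255))):
  k=4; c=crop(im[...,::-1],x0,y0,x1,y1,k).copy()
  def dr(P,col): cv2.polylines(c,[np.round((proj(m,P)-[x0,y0]+.5)*k-.5).astype(int)],True,col,1)
  for z,r in((0,.0265),(.091,.0265),(.117,.024),(.16,.007)): dr(ring(z,r),(0,0,255))
  F=np.array([.569,.153])
  for cy in(-.063,.063): dr(np.array([[F[0]-.0315+sx*.029,F[1]+cy+sy*.029,.072] for sx,sy in((-1,-1),(-1,1),(1,1),(1,-1))]),(255,0,255))
  dr(np.array([[F[0]+sx*.0655,F[1]+sy*.097,.072] for sx,sy in((-1,-1),(-1,1),(1,1),(1,-1))]),(0,255,0))
  o.append(c[:600])
h=np.zeros((600,920,3),np.uint8)
for i,c in enumerate(o): h[:c.shape[0],i*520:i*520+c.shape[1]]=c
cv2.imwrite("pics/c3.png",cv2.resize(h[:,:],(800,522)) if 0 else h[:,:920] if 0 else cv2.resize(h,(800,522),interpolation=cv2.INTER_AREA))
```

```text
[0.51721154 0.08990349 0.18716526] [ 0.8652 -0.0019  0.5014  0.0011] [-0.9  0.4 -0.9]
bottle [0.49921154 0.08990349 0.08866526]
```

View pics/c3.png

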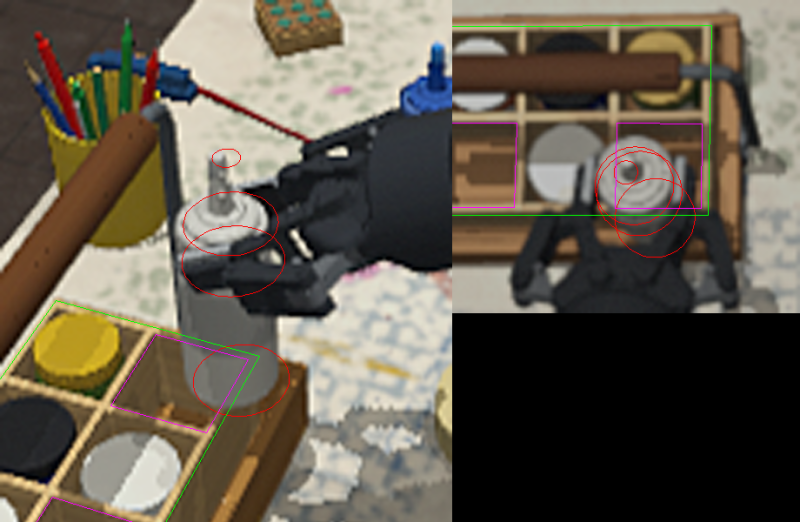

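Run:
```python
from h import *
b=cams.capture("side");p=monitor.sense()["tool_pos"];S=cams.camera_model("side")
cv2.imwrite("pics/side3.png",b[...,::-1])
hsv=cv2.cvtColor(b,cv2.COLOR_RGB2HSV)
B=p-[.018,0,.0985]
for r in range(264,294,4): print(r,hsv[r,262:302,1].tolist())
t=np.linspace(0,2*np.pi,400)
P=np.vstack([np.c_[B[0]+.0265*np.cos(t),B[1]+.0265*np.sin(t),np.full(400,B[2]+z)] for z in np.linspace(0,.091,30)])
u=proj(S,P)
for r in range(264,294,4):
  k=abs(u[:,1]-r)<.5; print(r,u[k,0].min().round(1),u[k,0].max().round(1))
print("du per mm x,y,z",(proj(S,B+[.001,0,0])-proj(S,B)),(proj(S,B+[0,.001,0])-proj(S,B)))
```

```text
264 [30, 29, 27, 31, 8, 8, 10, 11, 10, 9, 11, 15, 7, 17, 13, 16, 24, 31, 33, 57, 38, 34, 26, 41, 43, 35, 51, 5, 12, 9, 17, 25, 28, 28, 128, 61, 31, 18, 17, 23]
268 [34, 33, 32, 12, 4, 35, 46, 39, 34, 43, 34, 32, 59, 39, 39, 51, 43, 42, 32, 39, 36, 33, 35, 38, 35, 39, 34, 33, 35, 35, 35, 35, 30, 31, 35, 40, 30, 40, 33, 46]
272 [32, 30, 32, 4, 11, 12, 14, 7, 14, 55, 47, 43, 51, 81, 64, 81, 67, 15, 0, 18, 49, 41, 49, 47, 39, 51, 57, 33, 66, 53, 74, 59, 49, 71, 64, 67, 70, 64, 46, 51]
276 [30, 29, 29, 31, 3, 14, 13, 12, 12, 12, 14, 14, 8, 14, 11, 11, 11, 8, 11, 16, 13, 13, 27, 43, 46, 46, 46, 53, 43, 35, 36, 51, 71, 51, 34, 40, 22, 26, 16, 22]
280 [27, 29, 28, 29, 21, 11, 13, 13, 12, 12, 11, 12, 11, 11, 14, 11, 14, 11, 14, 11, 14, 11, 16, 10, 14, 5, 9, 4, 5, 6, 26, 23, 11, 19, 10, 15, 16, 0, 255, 255]
284 [133, 96, 82, 60, 108, 14, 8, 13, 12, 15, 14, 12, 14, 11, 11, 11, 14, 14, 11, 11, 11, 8, 14, 8, 19, 14, 11, 12, 12, 12, 10, 14, 30, 28, 26, 25, 24, 18, 7, 8]
288 [121, 117, 118, 127, 116, 38, 11, 10, 11, 11, 8, 14, 11, 14, 11, 11, 11, 17, 11, 11, 11, 14, 14, 11, 8, 12, 15, 12, 15, 12, 17, 14, 27, 27, 28, 32, 39, 48, 52, 44]
292 [119, 122, 120, 119, 129, 83, 11, 18, 17, 17, 19, 16, 17, 17, 18, 15, 18, 18, 15, 15, 15, 17, 17, 17, 17, 17, 21, 17, 20, 20, 21, 16, 40, 75, 38, 30, 11, 14, 20, 21]
264 266.8 296.4
268 267.0 296.5
272 267.4 296.7
276 267.8 296.8
280 268.2 297.0
284 268.6 297.2
288 268.9 297.3
292 269.3 297.5
du per mm x,y,z [[-0.47806835 -0.13254139]] [[-0.20548731  0.364471  ]]
```

>>> send_rows(gripper=[1, 1, 1, 1, 1], offset=[[0.015, 0, -0.002], [0.015, 0, -0.004], [0.005, 0, -0.004], [0, 0, 0], [0, 0, 0]], angular=[[0, 0, 0], [0, 0, 0], [0, 0, 0], [0, 0, 0], [0, 0, 0]])

```text
time: 7.25
tool_pos: [0.5523, 0.0901, 0.1776]
orientation: [0.865, -0.002, 0.502, 0.001]
ft_force: [-0.6, -0.2, -1.6]
gripper_width: 0.0465
grasp_force: 62.4
```

>>> send_rows(gripper=[1, 1, 1, 1, 1], offset=[[0, 0, -0.004], [0, 0, -0.003], [0, 0, -0.003], [0, 0, -0.002], [0, 0, 0]], angular=[[0, 0, 0], [0, 0, 0], [0, 0, 0], [0, 0, 0], [0, 0, 0]])

```text
time: 7.88
tool_pos: [0.5525, 0.0901, 0.1653]
orientation: [0.865, -0.002, 0.501, 0.001]
ft_force: [0.3, 0.9, -0.9]
gripper_width: 0.0464
grasp_force: 62.4
```

>>> send_rows(gripper=[1, 1, 1, 1, 1], offset=[[0, 0, -0.003], [0, 0, -0.003], [0, 0, -0.003], [0, 0, -0.003], [0, 0, 0]], angular=[[0, 0, 0], [0, 0, 0], [0, 0, 0], [0, 0, 0], [0, 0, 0]])

```text
time: 8.5
tool_pos: [0.5525, 0.0901, 0.1531]
orientation: [0.865, -0.002, 0.501, 0.001]
ft_force: [-0.4, 0.5, -1.4]
gripper_width: 0.0468
grasp_force: 62.4
```

>>> send_rows(gripper=[1, 1, 1, 1, 1, 1, 1], offset=[[0, 0, -0.007], [0, 0, -0.008], [0, 0, -0.008], [0, 0, -0.008], [0, 0, -0.006], [0, 0, -0.003], [0, 0, 0]], angular=[[0, 0, 0], [0, 0, 0], [0, 0, 0], [0, 0, 0], [0, 0, 0], [0, 0, 0], [0, 0, 0]])

```text
time: 9.38
tool_pos: [0.5509, 0.0925, 0.1195]
orientation: [0.866, -0.004, 0.499, 0.006]
ft_force: [0.2, -6.6, 0.7]
gripper_width: 0.0469
grasp_force: 62.7
```

>>> send_rows(gripper=[1, 1, 1], offset=[[0, 0, -0.002], [0, 0, -0.001], [0, 0, 0]], angular=[[0, 0, 0], [0, 0, 0], [0, 0, 0]])

```text
time: 9.75
tool_pos: [0.5511, 0.0926, 0.1182]
orientation: [0.866, -0.005, 0.5, 0.007]
ft_force: [-1.2, -7.7, 2.9]
gripper_width: 0.0467
grasp_force: 62.8
```

Run:
```python
from h import *
s=monitor.sense()
for k in s: print(k,np.round(s[k],4))
b=cams.capture("side");w=cams.capture("wrist")
cv2.imwrite("pics/c4.png",np.hstack([cv2.resize(b[170:410,170:410],(400,400),interpolation=cv2.INTER_CUBIC),cv2.resize(w,(400,400))])[...,::-1])
```

```text
time 9.75
joint_pos [ 0.0735 -0.4414  2.4898 -1.0246  0.0934  2.6318]
qvel [ 0.0006 -0.0002  0.0024 -0.0014 -0.0029 -0.0015]
tau [  4.3475 -12.9915 -31.4859   0.1403  -2.9847   0.3442]
tool_pos [0.5511 0.0926 0.1182]
orientation [ 0.8662 -0.0047  0.4996  0.0067]
ft_force [-1.2327 -7.6888  2.9369]
moment [-0.9731 -0.0468 -1.0799]
grasp_force 62.7963
gripper_width 0.0467
```

View pics/c4.png

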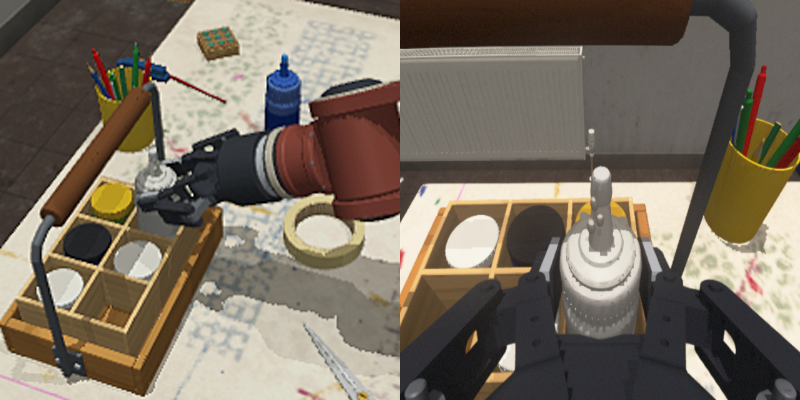

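Joints 4 and 5 have reached their range limits, because the tool is nearly in line with the forearm. I'll steepen the tool about the pinch axis to get away from the limit, then carry on down.

>>> send_rows(gripper=[1, 1, 1, 1, 1, 1], offset=[[0, 0, 0.002], [0, -0.001, 0], [0, -0.001, -0.001], [0, 0, -0.001], [0, 0, -0.001], [0, 0, 0]], angular=[[0, 0.03, 0], [0.004, 0.03, 0.008], [0.003, 0.03, 0.007], [0, 0.03, 0], [0, 0.03, 0], [0, 0, 0]])

```text
time: 10.6
tool_pos: [0.5517, 0.0914, 0.1174]
orientation: [0.897, -0.0, 0.441, 0.0]
ft_force: [4.4, 0.6, 0.3]
gripper_width: 0.0464
grasp_force: 67.9
```

Run:
```python
from h import *
s=monitor.sense()
for k in s: print(k,np.round(s[k],4))
```

```text
time 10.6
joint_pos [ 0.0525 -0.4466  2.4344 -0.1763  0.2444  1.7746]
qvel [ 0.001  -0.0036  0.0079 -0.0139 -0.0166  0.0098]
tau [  0.2034 -14.6199 -32.2012  -0.0421  -1.2519  -0.1003]
tool_pos [0.5517 0.0914 0.1174]
orientation [ 8.974e-01 -5.000e-04  4.412e-01  3.000e-04]
ft_force [4.3657 0.6225 0.295 ]
moment [ 0.041  -0.4342  0.0191]
grasp_force 67.851
gripper_width 0.0464
```

>>> send_rows(gripper=[1, 1, 1, 1, 1, 1], offset=[[0, -0.001, -0.003], [0, 0, -0.003], [0, 0, -0.002], [0, 0, -0.001], [0, 0, -0.001], [0, 0, 0]], angular=[[0, 0, 0], [0, 0, 0], [0, 0, 0], [0, 0, 0], [0, 0, 0], [0, 0, 0]])

```text
time: 11.35
tool_pos: [0.5515, 0.0904, 0.1071]
orientation: [0.897, -0.0, 0.441, 0.0]
ft_force: [2.4, -0.5, 4.7]
gripper_width: 0.0463
grasp_force: 68.6
```

>>> send_rows(gripper=[1, 1, 1, 1], offset=[[0, 0, -0.001], [0, 0, -0.001], [0, 0, -0.001], [0, 0, 0]], angular=[[0, 0, 0], [0, 0, 0], [0, 0, 0], [0, 0, 0]])

```text
time: 11.85
tool_pos: [0.5534, 0.0905, 0.1074]
orientation: [0.896, 0.0, 0.444, 0.0]
ft_force: [-3.5, -1.7, 14.7]
gripper_width: 0.0468
grasp_force: 69.4
```

>>> send_rows(gripper=[0.44, 0.4, 0.36, 0.32, 0.28, 0.25, 0.2, 0.2], offset=[[0, 0, 0], [0, 0, 0], [0, 0, 0], [0, 0, 0], [0, 0, 0], [0, 0, 0], [0, 0, 0], [0, 0, 0]], angular=[[0, 0, 0], [0, 0, 0], [0, 0, 0], [0, 0, 0], [0, 0, 0], [0, 0, 0], [0, 0, 0], [0, 0, 0]])

```text
time: 12.85
tool_pos: [0.5488, 0.0901, 0.1001]
orientation: [0.899, -0.0, 0.437, 0.001]
ft_force: [-0.4, -0.1, 0.6]
gripper_width: 0.0684
grasp_force: 0.0
```

>>> send_rows(gripper=[0.2, 0.2, 0.2, 0.2, 0.1, 0], offset=[[-0.008, 0, 0.004], [-0.016, 0, 0.01], [-0.024, 0, 0.018], [-0.024, 0, 0.018], [-0.024, 0, 0.018], [0, 0, 0]], angular=[[0, 0, 0], [0, 0, 0], [0, 0, 0], [0, 0, 0], [0, 0, 0], [0, 0, 0]])

```text
time: 13.6
tool_pos: [0.4688, 0.0961, 0.1787]
orientation: [0.9, -0.001, 0.437, 0.002]
ft_force: [-0.0, -0.1, -0.5]
gripper_width: 0.0857
grasp_force: 0.0
```

Run:
```python
from h import *
b=cams.capture("side");t=cams.capture("top");w=cams.capture("wrist")
cv2.imwrite("pics/side5.png",b[...,::-1]);cv2.imwrite("pics/top5.png",t[...,::-1]);print(monitor.sense()["time"],monitor.sense()["joint_pos"].round(3))
o=np.zeros((600,800,3),np.uint8)
o[:480,:400]=cv2.resize(b[220:412,165:325],(400,480),interpolation=cv2.INTER_CUBIC)
o[:300,400:]=cv2.resize(t[150:262,165:315],(400,300),interpolation=cv2.INTER_CUBIC)
o[300:,400:]=cv2.resize(w,(400,300))
cv2.imwrite("pics/c5.png",o[...,::-1])
```

```text
13.75 [ 0.09  -0.936  2.584 -0.134  0.605  1.738]
```

View pics/c5.png

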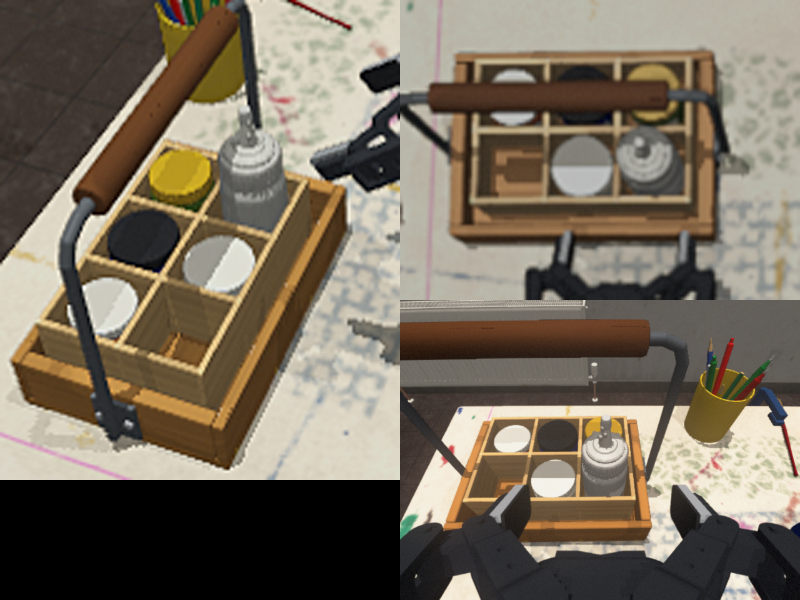

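The tall bottle stands upright in the right cell, with its tip at (642,140) in the top crop, and the left near cell is empty. Joint 3 is close to its limit, so I'll steepen the tool to 45° and move to hover over the short bottle.

>>> send_rows(gripper=[0, 0, 0, 0, 0, 0, 0, 0], offset=[[0.005, 0, 0.02], [0.005, -0.01, 0.02], [0.005, -0.04, 0.02], [0.003, -0.05, 0], [0, -0.05, 0], [0, -0.05, 0], [0, -0.05, -0.01], [0, -0.02, 0]], angular=[[0, 0.06, 0], [0, 0.06, 0], [0, 0, 0], [0, 0, 0], [0, 0, 0], [0, 0, 0], [0, 0, 0], [0, 0, 0]])

```text
time: 14.75
tool_pos: [0.4847, -0.1772, 0.2212]
orientation: [0.926, -0.004, 0.377, 0.001]
ft_force: [0.1, 0.2, 1.1]
gripper_width: 0.0857
grasp_force: 0.0
```

Run:
```python
from h import *
s=monitor.sense();print(s["time"],s["joint_pos"].round(3),s["tool_pos"].round(4),s["orientation"].round(4))
```

```text
14.75 [-0.766 -0.683  2.339  0.621  0.968  0.591] [ 0.4847 -0.1772  0.2212] [ 0.9263 -0.0044  0.3768  0.0013]
```

>>> send_rows(gripper=[0, 0, 0, 0, 0, 0, 0, 0], offset=[[0.004, -0.002, -0.02], [0, 0, -0.025], [0, 0, -0.025], [0, 0, -0.025], [0, 0, -0.025], [0, 0, -0.02], [0, 0, -0.008], [0, 0, 0]], angular=[[0, 0, 0], [0, 0, 0], [0, 0, 0], [0, 0, 0], [0, 0, 0], [0, 0, 0], [0, 0, 0], [0, 0, 0]])

```text
time: 15.75
tool_pos: [0.4893, -0.176, 0.0756]
orientation: [0.926, -0.002, 0.378, 0.001]
ft_force: [1.0, -0.1, 0.8]
gripper_width: 0.0856
grasp_force: 0.0
```

Run:
```python
from h import *
s=monitor.sense();print(s["time"],s["joint_pos"].round(3),s["tool_pos"].round(4),s["orientation"].round(4),s["ft_force"].round(1))
```

```text
15.75 [-0.756 -0.419  2.441  0.85   0.688  0.261] [ 0.4893 -0.176   0.0756] [ 0.9258 -0.002   0.378   0.0014] [ 1.  -0.1  0.8]
```

>>> send_rows(gripper=[0, 0.2, 0.4, 0.6, 1, 1, 1, 1], offset=[[0, -0.003, -0.002], [0, 0, 0], [0, 0, 0], [0, 0, 0], [0, 0, 0], [0, 0, 0], [0, 0, 0], [0, 0, 0]], angular=[[0, 0, 0], [0, 0, 0], [0, 0, 0], [0, 0, 0], [0, 0, 0], [0, 0, 0], [0, 0, 0], [0, 0, 0]])

```text
time: 16.75
tool_pos: [0.4909, -0.1793, 0.077]
orientation: [0.925, -0.001, 0.38, 0.002]
ft_force: [-1.0, 2.7, 4.4]
gripper_width: 0.0466
grasp_force: 64.4
```

>>> send_rows(gripper=[1, 1, 1, 1, 1, 1, 1, 1], offset=[[0, 0, 0.01], [0, 0, 0.03], [0, 0, 0.04], [0, 0, 0.03], [0, 0.02, 0], [0, 0.04, 0], [0, 0.05, 0], [0, 0.05, 0]], angular=[[0, 0, 0], [0, 0, 0], [0, 0, 0], [0, 0, 0], [0, 0, 0], [0, 0, 0], [0, 0, 0], [0, 0, 0]])

```text
time: 17.75
tool_pos: [0.4894, -0.0187, 0.1855]
orientation: [0.925, -0.002, 0.38, 0.003]
ft_force: [0.6, 0.9, -1.1]
gripper_width: 0.0467
grasp_force: 64.3
```

Run:
```python
from h import *
s=monitor.sense();print(s["time"],s["joint_pos"].round(3),s["tool_pos"].round(4),s["orientation"].round(4),s["ft_force"].round(1))
```

```text
17.75 [-0.312 -0.84   2.481  0.305  0.769  1.125] [ 0.4894 -0.0187  0.1855] [ 0.9251 -0.0021  0.3796  0.0032] [ 0.6  0.9 -1.1]
```

>>> send_rows(gripper=[1, 1, 1, 1, 1, 1, 1], offset=[[-0.004, 0.03, 0.005], [0, 0.05, 0], [0, 0.05, 0], [0, 0.05, 0], [0, 0.035, 0], [0.005, 0.019, 0], [0, 0, 0]], angular=[[0, 0, 0], [0, 0, 0], [0, 0, 0], [0, 0, 0], [0, 0, 0], [0, 0, 0], [0, 0, 0]])

```text
time: 18.62
tool_pos: [0.4907, 0.2157, 0.1902]
orientation: [0.925, -0.0, 0.379, 0.002]
ft_force: [0.6, -0.7, -1.6]
gripper_width: 0.0469
grasp_force: 64.5
```

Run:
```python
from h import *
s=monitor.sense();print(s["time"],s["joint_pos"].round(3),s["tool_pos"].round(4),s["orientation"].round(4),s["ft_force"].round(1))
qd=Rot.from_quat([.9250,0,.380,0]);print((qd*Rot.from_quat(s["orientation"]).inv()).as_rotvec().round(4))
```

```text
18.625 [ 0.43  -0.545  2.313 -0.477  0.703  2.261] [0.4907 0.2157 0.1902] [ 9.254e-01 -1.000e-04  3.790e-01  2.400e-03] [ 0.6 -0.7 -1.6]
[ 0.0044 -0.0022  0.002 ]
```

>>> send_rows(gripper=[1, 1, 1, 1, 1, 1, 1, 1], offset=[[0, 0, -0.014], [0, 0, -0.014], [0.02, 0, 0], [0.02, 0, 0], [0.016, 0, -0.002], [0.006, 0, -0.002], [0, 0, 0], [0, 0, 0]], angular=[[0.0044, -0.002, 0.002], [0, 0, 0], [0, 0, 0], [0, 0, 0], [0, 0, 0], [0, 0, 0], [0, 0, 0], [0, 0, 0]])

```text
time: 19.62
tool_pos: [0.5525, 0.2144, 0.158]
orientation: [0.925, -0.001, 0.38, 0.0]
ft_force: [-0.5, 0.2, -0.9]
gripper_width: 0.0467
grasp_force: 64.5
```

>>> send_rows(gripper=[1, 1, 1, 1, 1], offset=[[0, 0, -0.003], [0, 0, -0.003], [0, 0, -0.003], [0, 0, -0.003], [0, 0, 0]], angular=[[0, 0, 0], [0, 0, 0], [0, 0, 0], [0, 0, 0], [0, 0, 0]])

```text
time: 20.25
tool_pos: [0.5528, 0.2146, 0.146]
orientation: [0.925, -0.001, 0.38, 0.0]
ft_force: [-0.2, -0.4, -1.5]
gripper_width: 0.0468
grasp_force: 64.5
```

Run:
```python
from h import *
s=monitor.sense();print(s["time"],s["joint_pos"].round(3),s["tool_pos"].round(4),s["orientation"].round(4),s["ft_force"].round(1),s["moment"].round(2))
```

```text
20.25 [ 0.363 -0.311  2.232 -0.515  0.534  2.29 ] [0.5528 0.2146 0.146 ] [ 9.250e-01 -1.000e-03  3.799e-01  2.000e-04] [-0.2 -0.4 -1.5] [0.04 0.44 0.02]
```

>>> send_rows(gripper=[1, 1, 1, 1, 1], offset=[[0, 0.0005, -0.003], [0, 0, -0.003], [0, 0, -0.003], [0, 0, -0.003], [0, 0, 0]], angular=[[0, 0, 0], [0, 0, 0], [0, 0, 0], [0, 0, 0], [0, 0, 0]])

```text
time: 20.88
tool_pos: [0.5528, 0.2151, 0.134]
orientation: [0.925, -0.001, 0.38, 0.0]
ft_force: [-0.2, 0.9, -1.5]
gripper_width: 0.0471
grasp_force: 64.5
```

>>> send_rows(gripper=[1, 1, 1, 1, 1, 1], offset=[[0, 0, -0.006], [0, 0, -0.008], [0, 0, -0.008], [0, 0, -0.008], [0, 0, -0.006], [0, 0, 0]], angular=[[0, 0, 0], [0, 0, 0], [0, 0, 0], [0, 0, 0], [0, 0, 0], [0, 0, 0]])

```text
time: 21.62
tool_pos: [0.5527, 0.215, 0.0976]
orientation: [0.925, -0.001, 0.38, 0.0]
ft_force: [0.2, 0.3, -1.7]
gripper_width: 0.0468
grasp_force: 64.5
```

Run:
```python
from h import *
s=monitor.sense();print(s["time"],s["joint_pos"].round(3),s["tool_pos"].round(4),s["orientation"].round(4),s["ft_force"].round(1),s["moment"].round(2))
```

```text
21.625 [ 0.364 -0.221  2.254 -0.63   0.441  2.421] [0.5527 0.215  0.0976] [ 9.251e-01 -9.000e-04  3.797e-01  3.000e-04] [ 0.2  0.3 -1.7] [-0.05  0.48  0.03]
```

>>> send_rows(gripper=[1, 1, 1, 1, 1, 1], offset=[[0, 0, -0.003], [0, 0, -0.003], [0, 0, -0.002], [0, 0, -0.001], [0, 0, 0], [0, 0, 0]], angular=[[0, 0, 0], [0, 0, 0], [0, 0, 0], [0, 0, 0], [0, 0, 0], [0, 0, 0]])

```text
time: 22.38
tool_pos: [0.5531, 0.2152, 0.0897]
orientation: [0.925, -0.001, 0.38, 0.0]
ft_force: [-0.8, 0.6, -1.0]
gripper_width: 0.047
grasp_force: 64.5
```

>>> send_rows(gripper=[1, 1, 1, 1], offset=[[0, 0, -0.001], [0, 0, -0.001], [0, 0, -0.001], [0, 0, 0]], angular=[[0, 0, 0], [0, 0, 0], [0, 0, 0], [0, 0, 0]])

```text
time: 22.88
tool_pos: [0.5535, 0.2153, 0.0872]
orientation: [0.925, -0.001, 0.381, 0.0]
ft_force: [-1.6, -1.0, 3.3]
gripper_width: 0.0467
grasp_force: 64.7
```

Floor contact is starting where expected. I'll press one more millimetre, then release.

>>> send_rows(gripper=[1, 1, 1], offset=[[0, 0, -0.001], [0, 0, -0.0005], [0, 0, 0]], angular=[[0, 0, 0], [0, 0, 0], [0, 0, 0]])

```text
time: 23.25
tool_pos: [0.5544, 0.2154, 0.0873]
orientation: [0.924, -0.001, 0.382, 0.0]
ft_force: [-6.4, -1.9, 10.0]
gripper_width: 0.047
grasp_force: 64.9
```

>>> send_rows(gripper=[0.44, 0.41, 0.38, 0.35, 0.32, 0.3, 0.3], offset=[[0, 0, 0], [0, 0, 0], [0, 0, 0.001], [0, 0, 0.002], [0, 0, 0.002], [0, 0, 0.002], [0, 0, 0]], angular=[[0, 0, 0], [0, 0, 0], [0, 0, 0], [0, 0, 0], [0, 0, 0], [0, 0, 0], [0, 0, 0]])

```text
time: 24.12
tool_pos: [0.553, 0.2151, 0.0921]
orientation: [0.925, -0.001, 0.38, 0.0]
ft_force: [0.6, 0.4, -0.2]
gripper_width: 0.0595
grasp_force: 0.0
```

>>> send_rows(gripper=[0.3, 0.25, 0.2, 0.2, 0.2, 0.2, 0.2], offset=[[-0.006, 0, 0.006], [-0.012, 0, 0.012], [-0.016, 0, 0.018], [-0.016, 0, 0.022], [-0.016, 0, 0.025], [-0.01, 0, 0.03], [0, 0, 0]], angular=[[0, 0, 0], [0, 0, 0], [0, 0, 0], [0, 0, 0], [0, 0, 0], [0, 0, 0], [0, 0, 0]])

```text
time: 25.0
tool_pos: [0.4778, 0.2161, 0.2092]
orientation: [0.924, -0.001, 0.383, -0.002]
ft_force: [-0.5, 0.7, -0.7]
gripper_width: 0.0685
grasp_force: 0.0
```

Run:
```python
from h import *
b=cams.capture("side");t=cams.capture("top");w=cams.capture("wrist");s=monitor.sense();print(s["time"],s["tool_pos"],s["ft_force"].round(1))
o=np.zeros((600,800,3),np.uint8)
o[:480,:400]=cv2.resize(b[220:412,165:325],(400,480),interpolation=cv2.INTER_CUBIC)
o[:300,400:]=cv2.resize(t[150:300,165:365],(400,300),interpolation=cv2.INTER_CUBIC)
o[300:,400:]=cv2.resize(w,(400,300))
cv2.imwrite("pics/c6.png",o[...,::-1])
```

```text
25.15 [0.47658093 0.21488561 0.20359134] [ 0.7  0.1 -0.5]
```

View pics/c6.png

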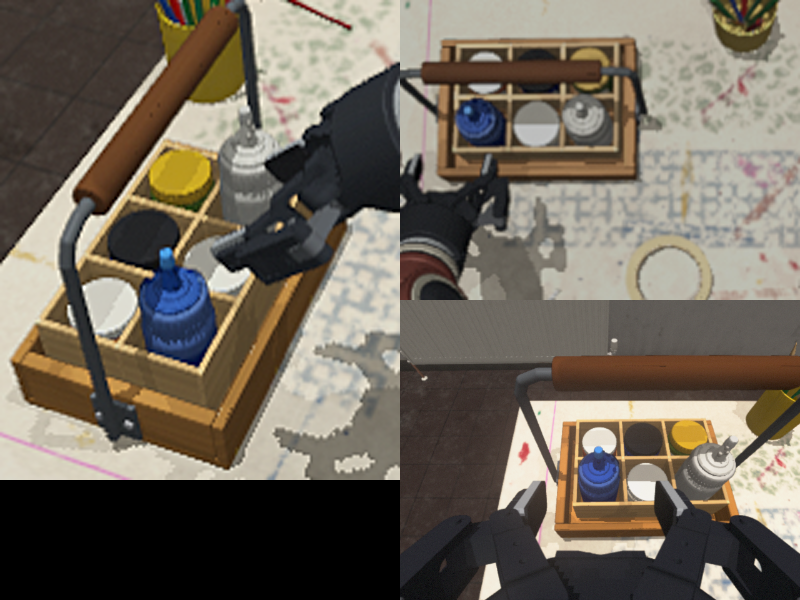

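Run:
```python
from h import *
T=cams.camera_model("top");S=cams.camera_model("side")
for n,us,ut,P in(("short",(231.4,320.8),(201.5,201.5),(.5375,.2155,.151)),("tall",(263,264),(251.5,200),(.5375,.0895,.170))):
  print(n,tri([(S,us),(T,ut)],P)[0].round(4),"pred side",proj(S,P).round(1),"top",proj(T,P).round(1))
```

```text
short [0.5437 0.2104 0.1421] pred side [[231.2 320.3]] top [[198.9 205.3]]
tall [0.5391 0.0939 0.1722] pred side [[262.7 263.1]] top [[254.4 203.6]]
```

```bash
python3 -c "
from cell import ctrl
print(ctrl.hand_in())"
```

```text
the job is handed in; nothing more can be done
None
```

I handed the job in at about 25 s: the tall bottle is in the near right cell and the short one in the near left, both upright and lowered until they touched the floor, and I never moved the tape roll or stamp block. While I was lowering the tall bottle, joint 4 read -1.025 against its stated -1.02 limit, and joint 3 read 2.584 against 2.58 just after its release, so the joint-range check may count against it.

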